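# Close the vent and snap the valve cap onto a vacuum food container

## Task

Seal the vacuum food container: first turn the vent dial on its lid until the pointer reads zero (the long broad mark), then take the loose black cap, set it on the steel valve stud and press it straight down until it clicks. Keep pressing after the click so that the cap squeezes the sealing ring at least half-way down, and finish like that, still holding the cap and pressing, with the dial still at zero. Leave the mug, the garlic and the glass tumbler where they stand.

Things in the scene. Friction and masses are not known exactly. Their poses are not given: they have to be found in the camera images.
- container: fixed low food container 172 x 272 x 66 mm (x, y, z), clear tub with grey lid, long side across; origin: centre of its underside; x points away from the robot side, y to the dial's end. The flat lid top is 66 mm above the origin. The dial's axis is at y +66 mm, the stud's axis at y -66 mm, both at x 0. It cannot be shifted.
- dial_grip (a point): grip point on the vent dial's vertical axis, 28 mm above the lid top. Black disc, 48 mm diameter, top 7.5 mm above the lid; on it an upright bar grip 44 mm long (this point's x), 14 mm thick (its y), from 7 to 36 mm above the lid. A thin pointer nib sticks out at the bar's -x end over a scale of small steel ribs every 15 degrees. Stiff (0.05 N m), stays where left.
- dial (a joint): dial angle, rad; 0 when the pointer is on the zero mark, the one long broad steel rib on the container's -x side (towards the robot), where dial and container axes are parallel; positive is counter-clockwise from above; stops at +-1.7
- stud_seat (a point): point on the steel valve stud's axis, level with the free top of the sealing ring, 6 mm above the lid. The stud is 20 mm thick, rises 24 mm above this point, rounded on top; its sprung ball-like bulge is 28 mm across, widest 9 mm above. Coming down, the cap meets the bulge with its bottom 12 mm above this point, needs about 12 N, clicks over at about 5 mm and is then drawn down onto the ring.
- seal (a joint): how far the black rubber sealing ring (52 mm diameter disc round the stud) is pressed down, m; 0 free, 0.004 at its stop; sprung, 3 N at the start, 7 N at 0.002, 11 N at 0.004. With the cap clicked on and let go it reads under 0.001.
- cap_center (a point): centre of the loose snap cap, 20 mm above its bottom, z up. Black, hat-shaped, 40 mm high: a round grip of 38 mm diameter above a flange of 55 mm diameter and 7 mm thickness at the bottom; hollow from below (bore 31 mm, 34 mm deep, 24 mm across at the lip in the mouth). 40 g. It stands mouth down on the worktop.
- mug: cream mug, 89 x 118 x 88 mm with handle, bystander; origin: centre of its underside
- garlic: garlic bulb about 55 mm, bystander; origin: its underside
- tumbler: clear glass tumbler, 80 mm diameter, 100 mm high, bystander; origin: centre of its underside
Things that resemble listed ones, but are neither listed nor needed, are in the scene too. There is more than one size of the part that bears cap_center; the job needs the middle-sized.

How it is judged:
By the outcome, as a careful person would: the job done as asked, in the order asked, and still so for the second after the job is handed in, while the arm keeps its last pose, push and grip.
It also fails if it takes over 58 s, if anything falls off the work surface, if the arm or the gripper's body presses on something with over 40 N, if the wrist force passes 120 N, or if a joint passes its speed limit or range.

## Robot

A 6-joint arm with a two-finger parallel gripper is mounted at the origin on a cart in front of the work surface, level with it; the furniture and walls round the work are solid. World frame = base frame: x ahead of the robot, y to its left, z up, the work surface at z = 0. Lengths are in m, angles in rad, forces in N, time in s.
With the tool pointing down it reaches from about 0.35 to 0.85 m from the base axis. Payload 8.1 kg.
Tool frame: the origin (TCP) lies midway between the tips of the shut fingers; the grasp point (between the pads) lies 19 mm behind it (robot.grip_point_offset is the distance from the TCP to the grasp point, in m); z points along the fingers, y is the line along which they close (so a half turn about z gives the same grasp; the last joint's range is limited). The gripper opens to 93 mm and grips with 3 to 60 N. Pads are 15 mm wide; open, the fingers measure 128 mm over their backs; the gripper's body (75 mm by 188 mm) begins 65 mm behind the grasp point.
Start: joints at [-1.362, 0.13, 1.488, -0, 1.523, -0.085], TCP at [0.174, -0.574, 0.219] pointing down, gripper open.
Joint ranges: [-2.96, 2.96], [-0.89, 2.26], [0.02, 2.5], [-1.34, 4.48], [0, 2.73], [-2.66, 2.66]. Speed limits (rad/s): [2.39, 2.39, 2.79, 3.14, 3.14, 3.14].

## Interface

Orientations are given as a rotation vector (axis times angle).
In Python, from plant import robot, read_camera, job gives the robot as it stands.
- The arm moves only by the shell command python3 -m inch 'ROWS' [FORCE]. ROWS is JSON, one flat list of numbers, 5 for each row, row after row: the shift along the world's x, y, z in mm, then the turn about the world's z in degrees, then the opening in per cent of the stroke, from 0 (shut) to 100 (fully open). In form: [dx, dy, dz, yaw, hand, dx, dy, dz, yaw, hand, ...]. A call has 1 to 10 rows; each row is the pose to reach, as a shift and turn from the pose commanded when the call began; what a row does not reach only later rows make up. A row lasts 1/12 s, in which the tool goes at most 41.7 mm and 7.16 degrees, less where a joint would pass 70% of its speed; a pose out of reach is approached as far as the arm can. A call with a gripper value outside its range is refused whole. The fingers move at their own pace and stop on an object; FORCE is the grip in N (left out, the last holds). Time passes only in rows, so rows that repeat a pose let the fingers close. It gives the time, the measured TCP pose, the force, the opening and the grip force at its end, in the units of the state.
- robot.read_state(): the state, without advancing time (a new reading comes with each control period).
- read_camera(name): name is "scene" or "top" or "wrist"; returns a dict with "image" (400x640x3 uint8, blue, green, red), "K" (3x3 intrinsics, pixels), "extrinsics" (4x4, takes a point from world to camera coordinates); the wrist camera has in their place "mount" (4x4, takes a point from camera to tool coordinates, whose origin is the TCP and whose axes are the flange's). Camera axes: x right, y down, z forward; pixel columns grow to the right and rows downward; lengths in m; the calibration is good to about 2 mm. A picture is of the moment at which its call begins: read the wrist's pose just before it. There is no depth.
- job.close_job(): hands the job in; it is judged then, once.
The state is a dict: "t": time; "q": joint angles; "dq": joint speeds; "joint_torque": joint torques, N m; "tool_pos": TCP position; "orientation": TCP orientation; "force": force on the tool from outside, world axes, zero at the start; "wrist_torque": the same for the moment, N m; "opening": finger opening in m; "gripper_force": force on a finger pad.
Only numpy, scipy, OpenCV 4.12 (cv2) and the standard library are available. Lean on these libraries where they do the work, as an engineer would, in place of code of your own. Each camera call takes 0.05 s, during which the arm holds its last target. There are 200 camera calls.

## Working session

There is one attempt and no reset: what is moved stays moved. The work goes in short steps, Python scripts to look and compute and a shell command to move; the robot and the scene stay as the last step left them, time stands still between calls to the robot, and variables do not carry over. Pictures are saved under pics/ and viewed, at most 10 in all, crops included, and the job is handed in when it is done.

```bash
mkdir -p pics; cat > h.py <<'E'
import numpy as np, cv2
from plant import robot, read_camera, job
from scipy.spatial.transform import Rotation as R
def cam(name):
    s=robot.read_state(); c=read_camera(name)
    if name=="wrist":
        T=np.eye(4);T[:3,:3]=R.from_rotvec(s["orientation"]).as_matrix();T[:3,3]=s["tool_pos"]
        W=T@np.array(c["mount"])
    else: W=np.linalg.inv(np.array(c["extrinsics"]))
    return c["image"],np.array(c["K"]),W
def ray(K,W,uv,z):
    d=W[:3,:3]@np.linalg.inv(K)@np.array([uv[0],uv[1],1.]); o=W[:3,3]
    return o+d*(z-o[2])/d[2]
def proj(K,W,p):
    q=np.linalg.inv(W)@np.append(p,1); q=K@q[:3]; return q[:2]/q[2]
E
python3 - <<'E'
from h import *
for n in("scene","top"):
    i,K,W=cam(n); cv2.imwrite(f"pics/{n}0.png",i); print(n,K.tolist(),W.round(3).tolist())
print(robot.read_state())
E
```

```text
scene [[474.4698071675798, 0.0, 331.7843426349198], [0.0, 474.4698071675798, 200.52962923988147], [0.0, 0.0, 1.0]] [[0.716, -0.362, 0.597, -0.41], [-0.698, -0.391, 0.6, -0.983], [0.016, -0.846, -0.533, 0.942], [0.0, 0.0, 0.0, 1.0]]
top [[477.64443096623035, 0.0, 312.84676725051077], [0.0, 477.64443096623035, 194.41434468068834], [0.0, 0.0, 1.0]] [[-0.014, -0.998, 0.059, 0.458], [-1.0, 0.013, -0.014, -0.012], [0.014, -0.059, -0.998, 1.368], [0.0, 0.0, 0.0, 1.0]]
{'t': 0.1, 'q': array([-1.36241011e+00,  1.31105761e-01,  1.48913580e+00, -2.10971371e-05,
        1.52301298e+00, -8.54239242e-02]), 'dq': array([ 0.00080652, -0.00084174, -0.00276651, -0.00031672,  0.00069812,
        0.00161782]), 'joint_torque': array([ 1.92603453e-03, -5.61342108e+01, -4.93097270e+01,  7.71171483e-02,
        2.91712809e-02, -4.33390812e-05]), 'tool_pos': array([ 0.17365567, -0.57379167,  0.21769932]), 'orientation': array([-3.10611422e+00, -4.59616648e-01,  1.93330927e-04]), 'force': array([-0.16216282, -0.58763151,  0.33375173]), 'wrist_torque': array([-0.0498744 , -0.00670819, -0.01211986]), 'gripper_force': 0.0, 'opening': 0.09332802740291256}
```

View pics/top0.png

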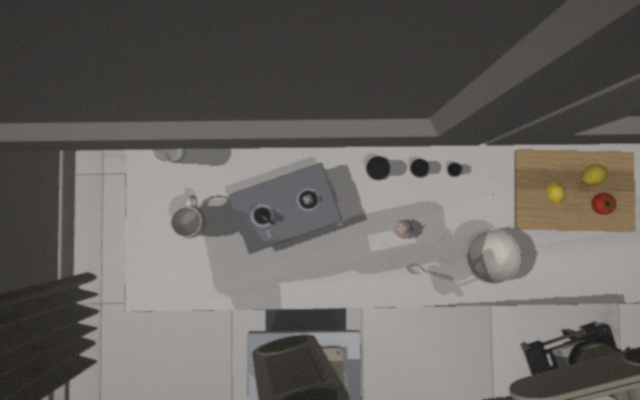

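View pics/scene0.png

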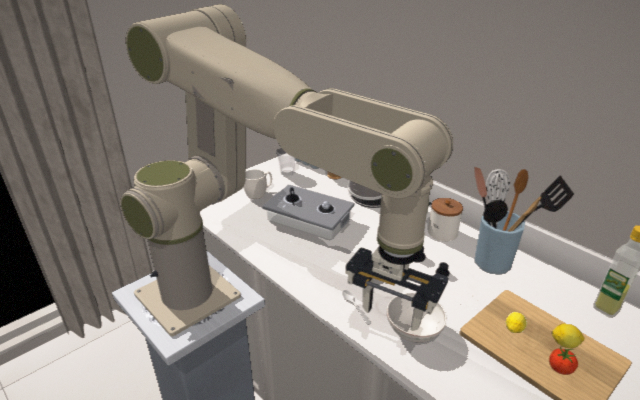

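Top view: the container is centred near (285,207), with the dial at (262,216) and the stud at (308,199). The mug is at (187,222), the tumbler at about (177,154) and the garlic at (404,229). Three things could be taken for the cap: (378,168), (420,168) and (455,170), in falling size. The middle one at (420,168) fits the description, so I'll check it in a close crop.

```bash
python3 - <<'E'
from h import *
i,K,W=cam("top")
g=cv2.cvtColor(i,cv2.COLOR_BGR2GRAY)
m=(g<40).astype(np.uint8); m[:150]=0; m[260:]=0
n,l,st,ce=cv2.connectedComponentsWithStats(m)
for k in range(1,n):
    if st[k,4]>30 :
        x,y,w,h,a=st[k]; print(ce[k].round(1),w,h,a,ray(K,W,ce[k],0.02).round(3), "width mm",(1000*w/K[0,0]*1.34).__round__(1))
for nme,uv,z in(("dial",(262,216),.1),("stud",(308,199),.09),("garlic",(404,229),.03),("mug",(187,222),.08),("tumb",(177,154),.05),("wallbase",(300,147),0),("edge",(300,307),0)):
    print(nme,ray(K,W,uv,z).round(3))
a=cv2.resize(i[145:270,160:480],None,fx=2.5,fy=2.5,interpolation=cv2.INTER_CUBIC)
cv2.imwrite("pics/c1.png",cv2.convertScaleAbs(a,alpha=1.5,beta=15))
E
```

```text
[378.  167.1] 21 20 265 [ 0.614 -0.217  0.02 ] width mm 58.9
[419.4 167.2] 16 16 183 [ 0.612 -0.335  0.02 ] width mm 44.9
[454.3 169. ] 12 11 99 [ 0.605 -0.435  0.02 ] width mm 33.7
[262.6 212.2] 12 9 46 [0.49  0.111 0.02 ] width mm 33.7
dial [0.478 0.106 0.1  ]
stud [ 0.522 -0.017  0.09 ]
garlic [ 0.437 -0.285  0.03 ]
mug [0.465 0.308 0.08 ]
tumb [0.653 0.344 0.05 ]
wallbase [0.677 0.004 0.   ]
edge [0.221 0.01  0.   ]
```

View pics/c1.png

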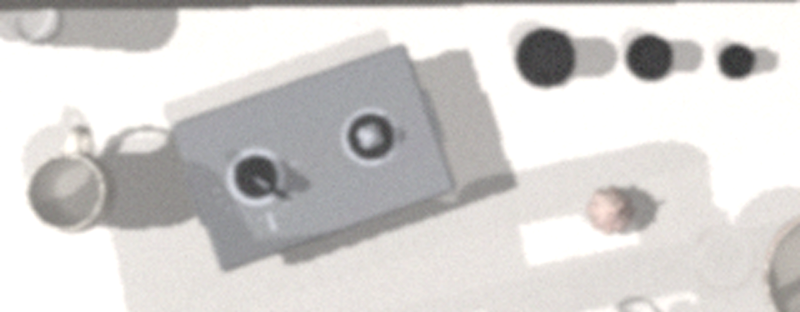

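The crop shows three black hats, at (545,57), (650,57) and (737,60), and the middle one is what I need. The dial is at (255,178) with its nib towards (285,197), and the long zero mark is at (270,222), so the dial sits at about +38°. I'll move over it and take a closer look.

```bash
python3 - <<'E'
from h import *
s=robot.read_state(); M=R.from_rotvec(s["orientation"]).as_matrix()
print(M.round(3), np.degrees(np.arctan2(M[1,1],M[0,1])))
i,K,W=cam("wrist"); c=read_camera("wrist"); print(np.array(c["mount"]).round(3),K[0,0])
E
python3 -m inch '[20,40,10,0,100, 40,80,20,0,100, 60,115,30,0,100, 80,150,40,0,100, 100,185,50,0,100, 120,220,60,0,100, 140,255,70,0,100, 155,290,80,0,100, 165,325,80,0,100, 175,360,80,0,100]'
```

```text
[[ 0.957  0.29  -0.   ]
 [ 0.29  -0.957  0.001]
 [ 0.    -0.001 -1.   ]] -73.16683349468389
[[-0.001 -0.954 -0.3    0.084]
 [ 1.    -0.001 -0.001 -0.001]
 [ 0.001 -0.3    0.954 -0.166]
 [ 0.     0.     0.     1.   ]] 306.3720085032857
t: 1.08
tool_pos: [0.3496, -0.2123, 0.2998]
orientation: [3.106, 0.46, 0.003]
force: [0.7, 0.2, 0.7]
opening: 0.0931
gripper_force: 0.0
```

```bash
python3 -m inch '[12,35,0,7,100, 24,70,0,14,100, 36,105,0,21,100, 48,140,0,28,100, 60,175,0,35,100, 72,210,0,40,100, 84,245,0,40,100, 96,280,0,40,100, 108,310,0,40,100, 108,310,0,40,100]'
python3 - <<'E'
from h import *
i,K,W=cam("wrist"); np.savez("w1.npz",i=i,K=K,W=W); cv2.imwrite("pics/w1.png",i)
E
```

```text
t: 1.92
tool_pos: [0.4574, 0.1005, 0.2981]
orientation: [-2.758, -1.5, -0.001]
force: [1.1, 0.3, -1.0]
opening: 0.093
gripper_force: 0.0
```

View pics/w1.png

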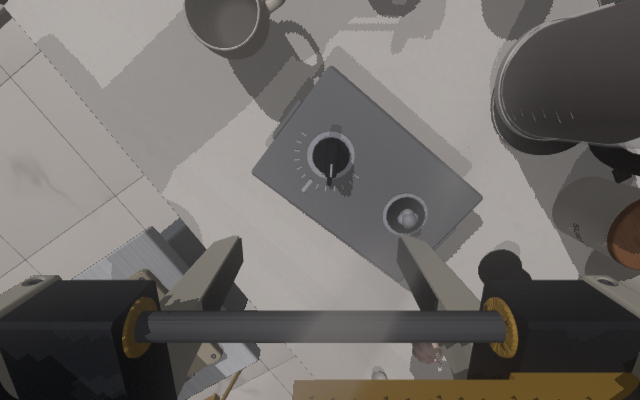

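The wrist view shows the dial disc at about (331,155), its nib at (330,185), the zero mark at (307,185) and the stud with its ring at (405,215). I'll take a crop for finer pixels.

```bash
python3 - <<'E'
from h import *
d=np.load("w1.npz");i=d["i"];K=d["K"];W=d["W"]
a=cv2.resize(i[115:245,280:440],None,fx=4.5,fy=4.5,interpolation=cv2.INTER_CUBIC)
cv2.imwrite("pics/w1c.png",cv2.convertScaleAbs(a,alpha=1.6,beta=10))
g=cv2.cvtColor(i,cv2.COLOR_BGR2GRAY)
m=(g<45).astype(np.uint8); m[:120]=0;m[240:]=0;m[:,:290]=0;m[:,435:]=0
n,l,st,ce=cv2.connectedComponentsWithStats(m)
for k in range(1,n):
    if st[k,4]>60: print(st[k],ce[k].round(1))
for c in((333,67),(482,198),(252,173)): print(ray(K,W,c,.066).round(4))
E
```

```text
[314 138  35  47 999] [330.9 156.2]
[0.538  0.1982 0.066 ]
[ 0.6202 -0.0511  0.066 ]
[0.3786 0.1468 0.066 ]
```

View pics/w1c.png

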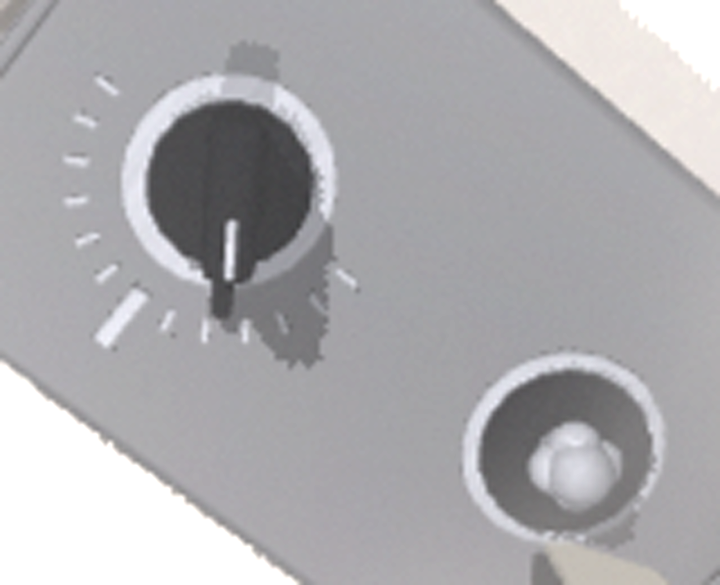

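```bash
python3 - <<'E'
from h import *
d=np.load("w1.npz");K=d["K"];W=d["W"]
f=lambda u,v,z:ray(K,W,(280+u/4.5,115+v/4.5),z)
D=f(229,179,.067);D2=f(230,181,.0735);S=f(564,447,.067);print(D,D2,S,np.linalg.norm(D-S))
an=lambda p,q:np.degrees(np.arctan2(*(p-q)[:2][::-1]))
print("y axis",an(D,S),"yaw",an(D,S)-90)
Z=f(124,318,.067);print("zero",an(Z,D)%360,"nib",an(f(222,315,.0735),D2)%360, "ribs",[an(f(*p,.067),D)%360 for p in((167,321),(206,330),(246,330))])
print("mid edge: ", f(222,315,.074))
s=robot.read_state();M=R.from_rotvec(s["orientation"]).as_matrix();print(s["tool_pos"],an(M[:,1],0*M[:,1]),s["q"])
E
```

```text
[0.47943805 0.11049629 0.067     ] [0.47975232 0.11086768 0.0735    ] [ 0.52153116 -0.01491956  0.067     ] 0.1322912128166985
y axis 108.5532110180112 yaw 18.553211018011197
zero 200.4575727768425 nib 234.27154614986193 ribs [np.float64(214.04334665495588), np.float64(229.017115692642), np.float64(244.06347764523449)]
mid edge:  [0.45681022 0.07901129 0.074     ]
[0.45684388 0.09820972 0.298104  ] -32.91342985098278 [ 1.01580677e-01 -2.51855991e-01  1.71178729e+00  4.71116837e-04
  1.68269323e+00  6.76080607e-01]
```

```bash
python3 -m inch '[10,6,-30,-3,100, 23,12,-65,-3,100, 23,12,-100,-3,100, 23,12,-130,-3,100, 23,12,-160,-3,100, 23,12,-175,-3,100, 23,12,-175,-3,100, 23,12,-175,-3,100]' 25
python3 - <<'E'
from h import *
s=robot.read_state();M=R.from_rotvec(s["orientation"]).as_matrix();print(s["tool_pos"],np.degrees(np.arctan2(M[1,1],M[0,1])))
i,K,W=cam("wrist"); cv2.imwrite("pics/w2.png",i)
E
```

```text
t: 2.63
tool_pos: [0.479, 0.1068, 0.1232]
orientation: [-2.801, -1.421, 0.003]
force: [0.4, 0.2, 0.6]
opening: 0.0931
gripper_force: 0.0
[0.47901206 0.10675902 0.12321972] -36.2181748532631
```

View pics/w2.png

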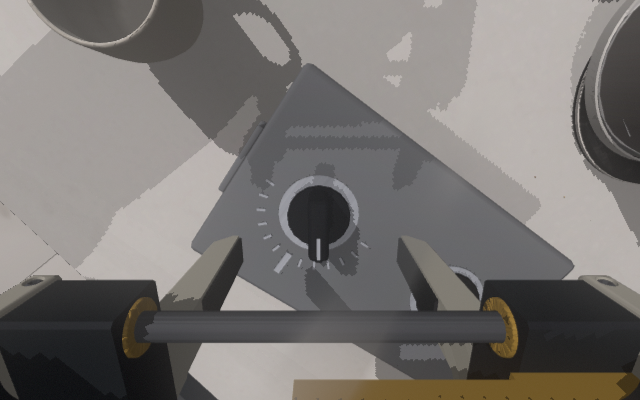

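```bash
python3 - <<'E'
from h import *
i,K,W=cam("wrist"); print(ray(K,W,(318.5,214.5),.067), robot.read_state()["tool_pos"])
g=cv2.cvtColor(i,cv2.COLOR_BGR2GRAY)[165:275,270:370]
m=(g<60).astype(np.uint8); n,l,st,ce=cv2.connectedComponentsWithStats(m)
k=1+st[1:,4].argmax(); print(st[k],ce[k]+[270,165])
E
python3 -m inch '[0,4,-20,0,60, 0,4,-35,0,60, 0,4,-46,0,60, 0,4,-46,0,60, 0,4,-46,0,60]'
```

```text
[0.47956127 0.1097433  0.067     ] [0.48094258 0.10726752 0.1255779 ]
[  17   21   62   77 3089] [317.33117514 218.58012302]
t: 3.15
tool_pos: [0.4801, 0.1116, 0.0784]
orientation: [2.801, 1.422, 0.001]
force: [0.1, 0.1, 0.3]
opening: 0.0639
gripper_force: 0.0
```

```bash
python3 -m inch '[0,-1,0,0,30, 0,-1,0,0,10, 0,-1,0,0,0, 0,-1,0,0,0, 0,-1,0,0,0, 0,-1,0,0,0, 0,-1,0,0,0]' 30
python3 -c "
from h import *
s=robot.read_state();M=R.from_rotvec(s['orientation']).as_matrix();print(s['tool_pos'],np.degrees(np.arctan2(M[1,1],M[0,1])),s['force'],s['wrist_torque'])"
```

```text
t: 3.73
tool_pos: [0.4798, 0.1107, 0.0777]
orientation: [-2.801, -1.422, -0.0]
force: [-0.5, 0.9, -0.5]
opening: 0.0176
gripper_force: 0.0
[0.47979751 0.11073456 0.07769859] -36.16849473109472 [-0.46985899  0.86010063 -0.45737387] [ 0.00865782 -0.05870718 -0.03451869]
```

```bash
python3 -m inch '[0,0,0,0,0, 0,0,0,0,0, 0,0,0,-6,0, 0,0,0,-12,0, 0,0,0,-18,0, 0,0,0,-24,0, 0,0,0,-30,0, 0,0,0,-35,0, 0,0,0,-35,0, 0,0,0,-35,0]' 30
python3 - <<'E'
from h import *
s=robot.read_state();M=R.from_rotvec(s['orientation']).as_matrix();print(s['tool_pos'],np.degrees(np.arctan2(M[1,1],M[0,1])),s['force'],s['wrist_torque'])
i,K,W=cam("wrist"); a=cv2.resize(i[100:300,220:420],None,fx=3,fy=3,interpolation=cv2.INTER_CUBIC); cv2.imwrite("pics/w3.png",cv2.convertScaleAbs(a,alpha=1.5,beta=10))
E
```

```text
t: 4.57
tool_pos: [0.4809, 0.1094, 0.0777]
orientation: [3.097, 0.512, 0.003]
force: [6.6, -7.4, -4.5]
opening: 0.0138
gripper_force: 30.0
[0.48093017 0.10940924 0.07772204] -71.22800528186293 [ 6.62653281 -7.39568666 -4.4509801 ] [-1.160547   -1.22300867 -0.05764889]
```

View pics/w3.png

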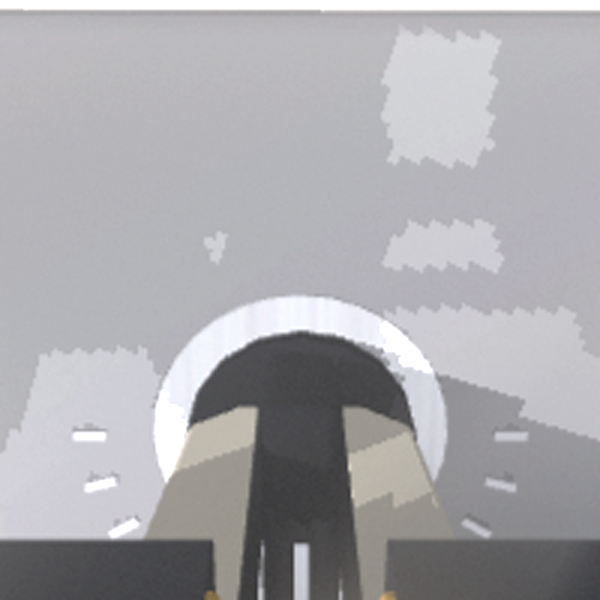

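The lid's far edge and the ±90° ribs, (90,436) and (511,436), are level in the picture, so the hand is square to the container and the dial is at zero. I'll release, rise and check.

```bash
python3 -m inch '[0,0,0,0,20, 0,0,0,0,60, 0,0,0,0,60, 0,0,0,0,60, 0,0,30,0,80, 0,0,70,0,80, 0,0,110,0,80, 0,0,150,0,80, 0,0,150,0,80]'
python3 - <<'E'
from h import *
s=robot.read_state();print(s["tool_pos"])
i,K,W=cam("wrist"); np.savez("w4.npz",i=i,K=K,W=W)
a=cv2.resize(i[120:270,230:430],None,fx=4,fy=4,interpolation=cv2.INTER_CUBIC); cv2.imwrite("pics/w4.png",cv2.convertScaleAbs(a,alpha=1.5,beta=10))
E
```

```text
t: 5.37
tool_pos: [0.4837, 0.1115, 0.2373]
orientation: [3.099, 0.515, 0.021]
force: [0.5, -0.1, 1.3]
opening: 0.0674
gripper_force: 0.0
[0.48374362 0.11147517 0.23726877]
```

View pics/w4.png

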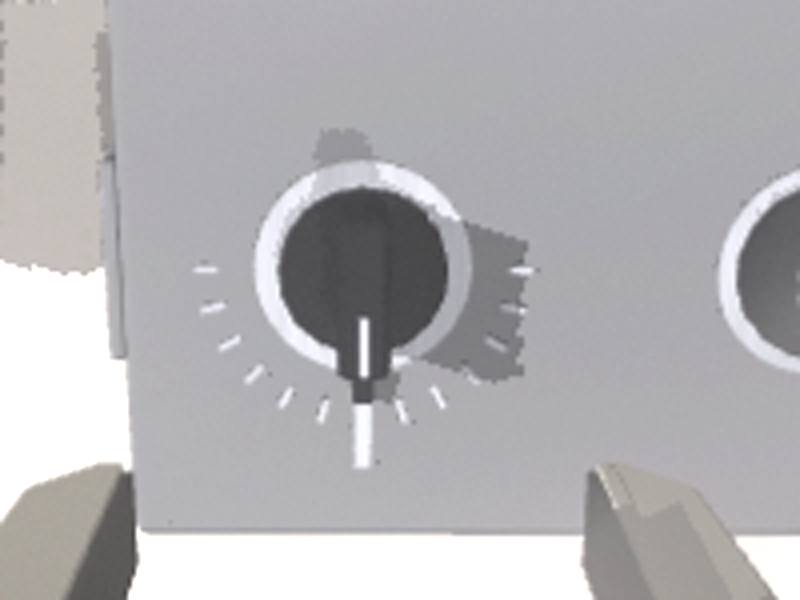

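The picture shows the pointer (364,390) in line with the long mark (363,435), so the dial reads zero. Before the cap I'll check the wall clearance.

```bash
python3 - <<'E'
from h import *
i,K,W=cam("scene")
for uv in((440,170),(540,225),(480,190),(460,260),(640,310)): print(uv,ray(K,W,uv,0).round(3))
for p in((.677,-.2,0),(.677,-.4,0),(.9,-.4,0),(.612,-.335,.02),(.614,-.217,.02)): print(p,proj(K,W,p).round())
print(robot.read_state()["q"])
a=i[100:340,200:520]; cv2.imwrite("pics/s2.png",cv2.resize(a,None,fx=2.4,fy=2.4))
E
```

```text
(440, 170) [ 1.146 -0.057  0.   ]
(540, 225) [ 1.068 -0.529  0.   ]
(480, 190) [ 1.125 -0.258  0.   ]
(460, 260) [ 0.697 -0.444  0.   ]
(640, 310) [ 0.876 -0.908  0.   ]
(0.677, -0.2, 0) [395. 229.]
(0.677, -0.4, 0) [445. 256.]
(0.9, -0.4, 0) [482. 228.]
(0.612, -0.335, 0.02) [416. 251.]
(0.614, -0.217, 0.02) [388. 234.]
[ 1.22879337e-01 -1.70208342e-01  1.76397668e+00  2.01854082e-04
  1.54298482e+00  1.36467132e+00]
```

View pics/s2.png

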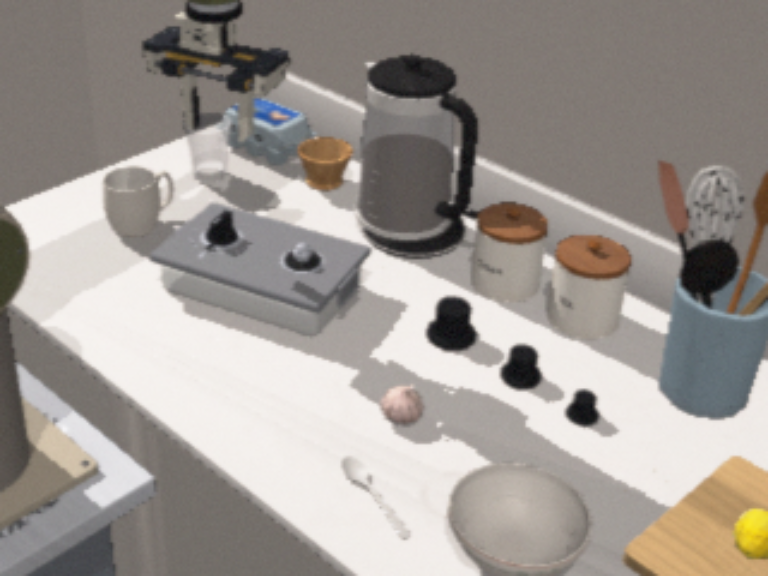

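The scene crop shows the three hats at (452,325), (521,366) and (583,407). Canisters stand behind them, and the kettle at (410,160) is beyond the container. The far side is open, so I'll keep x small on the way over and then look at the middle cap from close by.

```bash
python3 -m inch '[0,-40,0,0,80, 0,-80,0,0,80, 0,-120,0,0,80, 0,-160,0,0,80, 0,-200,0,0,80, 0,-240,0,0,80, 0,-280,0,0,80, 0,-320,0,0,80, 10,-360,0,0,80, 30,-395,0,0,80]'
python3 -m inch '[20,-25,-10,0,80, 45,-45,-20,0,80, 70,-45,-40,0,80, 75,-45,-60,0,80, 75,-45,-60,0,80, 75,-45,-60,0,80]'
python3 - <<'E'
from h import *
s=robot.read_state();M=R.from_rotvec(s['orientation']).as_matrix();print(s["tool_pos"],np.degrees(np.arctan2(M[1,1],M[0,1])))
i,K,W=cam("wrist"); cv2.imwrite("pics/w5.png",i)
g=cv2.cvtColor(i,cv2.COLOR_BGR2GRAY); m=(g<40).astype(np.uint8); m[270:]=0
n,l,st,ce=cv2.connectedComponentsWithStats(m)
for k in range(1,n):
    if st[k,4]>200: print(st[k],ce[k].round(1),ray(K,W,ce[k],.02).round(4))
print(proj(K,W,(.612,-.335,.02)))
E
```

```text
t: 6.3
tool_pos: [0.5077, -0.2865, 0.2254]
orientation: [-3.098, -0.511, 0.004]
force: [0.8, -0.0, 0.8]
opening: 0.075
gripper_force: 0.0
t: 6.8
tool_pos: [0.5828, -0.3278, 0.1636]
orientation: [-3.094, -0.514, 0.008]
force: [0.2, -0.8, 0.7]
opening: 0.0745
gripper_force: 0.0
[ 0.58280867 -0.32778716  0.16362859] -71.13733356025783
[337.97805793 162.09442171]
```

View pics/w5.png

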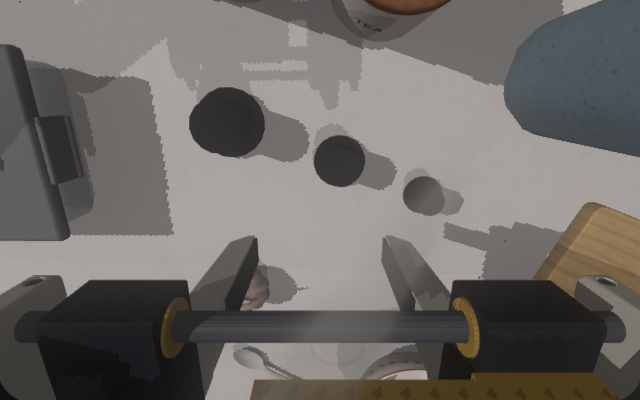

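The middle cap's flange is centred at about (339,161), with the large cap at (227,122) and the small one at (424,196). I'll measure it by mask and check its diameter.

```bash
cat > capm.py <<'E'
from h import *
s=robot.read_state(); print(s["tool_pos"])
i,K,W=cam("wrist"); g=cv2.cvtColor(i,cv2.COLOR_BGR2GRAY)
cx,cy=map(int,proj(K,W,(.612,-.335,.005))); x0,y0=cx-45,cy-45
w=g[y0:y0+90,x0:x0+90]
for th in(65,75,85):
    m=cv2.morphologyEx((w<th).astype(np.uint8),cv2.MORPH_OPEN,np.ones((5,5)))
    cs,_=cv2.findContours(m,cv2.RETR_EXTERNAL,cv2.CHAIN_APPROX_NONE)
    c=max(cs,key=cv2.contourArea); x,y,a,b=cv2.boundingRect(c)
    l=ray(K,W,(x0+x,y0+y+b/2),.006);r=ray(K,W,(x0+x+a,y0+y+b/2),.006)
    print(th,x+x0,y+y0,a,b,"centre",((l+r)/2).round(4),"dia",np.linalg.norm(l-r).round(4))
E
python3 capm.py
```

```text
[ 0.58357705 -0.32844862  0.16611624]
65 313 137 50 49 centre [ 0.6111 -0.3377  0.006 ] dia 0.0537
75 313 137 50 50 centre [ 0.6106 -0.3379  0.006 ] dia 0.0537
85 313 136 50 51 centre [ 0.6111 -0.3377  0.006 ] dia 0.0537
```

Its diameter is 54 mm against 55 given, so this is the right cap, at (0.611, -0.338).

```bash
python3 -m inch '[14,-5,0,0,75, 28,-9,-20,0,75, 28,-9,-50,0,75, 28,-9,-80,0,75, 28,-9,-100,0,75, 28,-9,-100,0,75, 28,-9,-100,0,75, 28,-9,-100,0,75]'
python3 capm.py
```

```text
t: 7.57
tool_pos: [0.6139, -0.3392, 0.0709]
orientation: [3.097, 0.513, 0.004]
force: [0.5, -0.2, 0.9]
opening: 0.0699
gripper_force: 0.0
[ 0.61391482 -0.33921345  0.07092689]
65 285 182 67 74 centre [ 0.608  -0.3388  0.006 ] dia 0.054
75 285 182 67 74 centre [ 0.608  -0.3388  0.006 ] dia 0.054
85 285 182 67 74 centre [ 0.608  -0.3388  0.006 ] dia 0.054
```

```bash
python3 -m inch '[-3,1,-20,0,75, -3,1,-40,0,75, -3,1,-55,0,75, -3,1,-60,0,75, -3,1,-60,0,75, -3,1,-60,0,40, -3,1,-60,0,30, -3,1,-60,0,20, -3,1,-60,0,20, -3,1,-60,0,20]' 40
```

```text
t: 8.45
tool_pos: [0.6103, -0.3376, 0.0085]
orientation: [3.098, 0.514, 0.001]
force: [0.3, -0.0, 1.0]
opening: 0.0408
gripper_force: 0.5
```

```bash
python3 -m inch '[0,0,0,0,20, 0,0,0,0,20, 0,0,0,0,20, 0,0,0,0,20]'
```

```text
t: 8.78
tool_pos: [0.6101, -0.3376, 0.0083]
orientation: [3.099, 0.514, 0.001]
force: [-0.8, -0.1, 4.6]
opening: 0.0369
gripper_force: 40.0
```

```bash
python3 -m inch '[0,0,10,0,20, 0,0,40,0,20, 0,0,80,0,20, -10,0,120,0,20, -40,10,150,0,20, -70,40,160,0,20, -89,75,160,0,20, -89,110,160,0,20, -89,145,160,0,20, -89,180,160,0,20]'
python3 -m inch '[0,35,0,0,20, 0,70,0,0,20, 0,105,0,0,20, 0,130,0,0,20, 0,142,0,0,20, 0,142,-20,0,20, 0,142,-40,0,20, 0,142,-40,0,20, 0,142,-40,0,20]'
python3 - <<'E'
from h import *
s=robot.read_state();M=R.from_rotvec(s['orientation']).as_matrix();print(s["tool_pos"],np.degrees(np.arctan2(M[1,1],M[0,1])),s["opening"],M[:,2])
i,K,W=cam("wrist");g=cv2.cvtColor(i,cv2.COLOR_BGR2GRAY); np.savez("w6.npz",i=i,K=K,W=W)
T=s["tool_pos"]-[0,0,.008]
for p in (T,T+M[:,0]*.0275,T+M[:,0]*.0275+[0,0,.007],(.5217,-.0148,.096)): print(proj(K,W,p))
u=int(proj(K,W,T+M[:,0]*.0275)[0]); 
for du in(-6,0,6): print(g[170:275:2,u+du].tolist())
E
```

```text
t: 9.62
tool_pos: [0.5198, -0.1559, 0.1681]
orientation: [3.099, 0.512, 0.0]
force: [0.2, -0.3, -0.8]
opening: 0.0372
gripper_force: 40.0
t: 10.37
tool_pos: [0.5196, -0.0155, 0.1267]
orientation: [-3.099, -0.514, 0.005]
force: [-0.4, -0.4, 0.6]
opening: 0.0372
gripper_force: 40.0
[ 0.51955534 -0.01552052  0.12670044] -71.17856514192515 0.03723360119664966 [-3.16908644e-03  2.19055810e-04 -9.99994954e-01]
[322.12331426 243.6653676 ]
[322.19566979 201.71651132]
[322.26941386 205.51920406]
[321.95156916 226.16711786]
[117, 115, 117, 162, 163, 163, 86, 52, 50, 52, 50, 51, 49, 49, 49, 50, 42, 41, 45, 44, 41, 43, 41, 42, 41, 38, 37, 36, 36, 36, 37, 35, 34, 33, 34, 34, 32, 36, 45, 45, 45, 45, 44, 43, 32, 32, 33, 31, 33, 30, 32, 39, 39]
[115, 116, 123, 164, 164, 164, 52, 52, 50, 51, 51, 49, 49, 49, 49, 48, 44, 39, 44, 42, 43, 43, 41, 43, 41, 36, 35, 37, 33, 36, 34, 34, 33, 34, 31, 30, 33, 42, 43, 46, 45, 45, 45, 42, 32, 31, 32, 33, 32, 32, 33, 34, 40]
[115, 116, 111, 160, 163, 162, 92, 50, 51, 50, 51, 50, 49, 50, 51, 48, 48, 39, 42, 44, 42, 41, 42, 40, 41, 40, 35, 34, 36, 35, 33, 33, 34, 33, 33, 31, 30, 31, 44, 45, 45, 45, 44, 44, 46, 33, 32, 33, 32, 35, 33, 38, 42]
```

```bash
python3 - <<'E'
from h import *
d=np.load("w6.npz");K=d["K"];W=d["W"];g=cv2.cvtColor(d["i"],cv2.COLOR_BGR2GRAY)
x=np.array([.947,.322,0])
for r,z in((.026,.072),):print(proj(K,W,np.array([.5217,-.0148,z])+x*r))
b=(g[150:205,250:400]>140); ys,xs=np.nonzero(b); print(ys.min()+150,xs.min()+250,xs.max()+250)
for r in(184,188,192): print(r,[ (c) for c in range(255,395) if (g[r,c]<70)!=(g[r,c+1]<70)])
E
python3 -m inch '[3,1,0,0,20, 3,1,-10,0,20, 3,1,-20,0,20, 3,1,-30,0,20, 3,1,-30,0,20, 3,1,-30,0,20]'
```

```text
[321.85580506 181.08118489]
151 283 399
184 [308, 334]
188 [301, 341]
192 [297, 346]
t: 10.92
tool_pos: [0.5227, -0.0142, 0.0963]
orientation: [-3.099, -0.514, 0.004]
force: [0.3, -0.9, 0.1]
opening: 0.0367
gripper_force: 40.0
```

```bash
python3 -m inch '[0,-1,-2,0,20, 0,-1,-4,0,20, 0,-1,-6,0,20, 0,-1,-7,0,20, 0,-1,-7,0,20, 0,-1,-7,0,20]' 58
```

```text
t: 11.42
tool_pos: [0.5235, -0.0161, 0.0923]
orientation: [3.098, 0.514, -0.001]
force: [-9.8, -3.9, 14.4]
opening: 0.0368
gripper_force: 58.0
```

```bash
python3 -m inch '[0,0,-2,0,20, 0,0,-4,0,20, 0,0,-5,0,20, 0,0,-5,0,20]'
```

```text
t: 11.75
tool_pos: [0.5225, -0.016, 0.0856]
orientation: [3.099, 0.514, -0.005]
force: [-6.4, -4.3, 2.7]
opening: 0.037
gripper_force: 58.0
```

```bash
python3 -m inch '[-1,0,-2,0,20, -1,0,-4,0,20, -1,0,-6,0,20, -1,0,-7,0,20, -1,0,-7,0,20, -1,0,-7,0,20]'
```

```text
t: 12.25
tool_pos: [0.5222, -0.0159, 0.0788]
orientation: [3.099, 0.514, -0.002]
force: [-6.0, -3.3, 3.8]
opening: 0.0369
gripper_force: 58.0
```

```bash
python3 -m inch '[0,0,-1,0,20, 0,0,-2,0,20, 0,0,-2,0,20, 0,0,-2,0,20]'
```

```text
t: 12.58
tool_pos: [0.5225, -0.0159, 0.0773]
orientation: [3.098, 0.514, -0.001]
force: [-6.0, -2.4, 7.1]
opening: 0.0369
gripper_force: 58.0
```

```bash
python3 -m inch '[0,0,-1,0,20, 0,0,-1.5,0,20, 0,0,-1.5,0,20, 0,0,-1.5,0,20]'
```

```text
t: 12.92
tool_pos: [0.5225, -0.0159, 0.0762]
orientation: [3.098, 0.514, -0.001]
force: [-7.8, -3.3, 9.8]
opening: 0.037
gripper_force: 58.0
```

```bash
python3 -m inch '[0,0,-1,0,20, 0,0,-1,0,20, 0,0,-1,0,20, 0,0,-1,0,20, 0,0,-1,0,20]'
python3 - <<'E'
from h import *
i,K,W=cam("wrist"); s=robot.read_state(); print(s["force"],s["tool_pos"],s["opening"])
# dial check: nib/bar line vs zero mark in the top camera
i,K,W=cam("top"); print(proj(K,W,(.4796,.1105,.1)))
z=np.array([.4796,.1105,0]);u=-np.array([np.cos(np.radians(18.9)),np.sin(np.radians(18.9)),0])
g=cv2.cvtColor(i,cv2.COLOR_BGR2GRAY)
for r in(.015,.022,.027,.034,.04):
    p=proj(K,W,z+u*r+[0,0,.07]); print(r,p.round(1),g[int(round(p[1])),int(round(p[0]))-4:int(round(p[0]))+5])
E
```

```text
t: 13.33
tool_pos: [0.5226, -0.0159, 0.0761]
orientation: [3.098, 0.514, -0.001]
force: [-11.9, -2.2, 17.8]
opening: 0.037
gripper_force: 58.0
[-12.91263908  -2.13876541  19.22541212] [ 0.52256177 -0.01593042  0.07611797] 0.037228986969866915
[260.16929849 215.34467726]
0.015 [263.1 220.7] [39 40 54 68 72 58 46 66 94]
0.022 [263.9 223.2] [ 69  62  64  62  52  52  79 109 121]
0.027 [264.5 224.9] [128 128 119  94  75  83 108 120 121]
0.034 [265.4 227.4] [116 116 113  98  85  93 111 118 122]
0.04 [266.1 229.4] [105 105 101 100 116 122 123 113 105]
```

The cap has reached the ring's stop: z stays at 0.0761 while the force has risen to 18–19 N. The nib is still on the zero line, so I'm handing in.

```bash
python3 -c "
from plant import job
print(job.close_job())"
```

```text
the job is handed in; nothing more can be done
None
```

The job is handed in at about 13 s: the dial is on the zero mark, and the middle-sized cap is on the stud, still held and pressed with about 19 N. The force drop during the press shows that it clicked, and the force then rising without further travel puts the sealing ring at its stop.

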